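# Stow the coin tube in the counter's change box

## Robot

A 6-joint arm with a two-finger parallel gripper is mounted at the origin on the work surface. World frame = base frame: x ahead of the robot, y to its left, z up, the work surface at z = 0. Lengths are in mm, angles in rad, forces in N, time in s.
With the tool pointing down it reaches from about 250 to 800 mm from the base axis. Payload 8.5 kg.
Tool frame: the origin (TCP) lies on the mounting face of the last link; the fingertips stand 173 mm ahead of it and the grasp point (between the pads) lies 155 mm ahead of it; z points along the fingers, y is the line along which they close (so a half turn about z gives the same grasp; the last joint's range is limited). The gripper opens to 85 mm and grips with 20 to 120 N. Pads are 22 mm wide; open, the fingers measure 114 mm over their backs; the gripper's body (76 mm by 85 mm) begins 54 mm behind the grasp point. The pads swing forward as they close: fully open they stand 13 mm farther back than shut.
Start: joints at [0, 0.238, -0.013, 1.319, 0, 1.571], TCP at [524.974, 0, 404.676] pointing down, gripper open.
Joint ranges: [-2.66, 2.66], [-1.03, 1.9], [-1.14, 1.46], [-1.82, 2.27], [-1.45, 1.34], [-3.14, 3.14]. Speed limits (rad/s): [2.22, 2.22, 2.79, 3.14, 3.14, 3.14].

## Interface

Orientations are given as a unit quaternion [x, y, z, w].
In Python, from station import readout, get_image, camera_params, manip gives the robot as it stands.
- The arm moves only by the tool apply_moves, never from a script. Its argument "steps" is one flat list of numbers, 7 for each row, row after row: the turn, a rotation vector about the tool's x, y, z in rad, then the shift along the tool's x, y, z in mm, then the closure, from 0 (fully open) to 1 (shut). A call has 1 to 20 rows; each row is the pose to reach, as a shift and turn from the pose commanded when the call began, along the tool's axes at that moment; what a row does not reach only later rows make up. A row lasts 1/10 s, in which the tool goes at most 50 mm and 8.59 degrees, less where a joint would pass 70% of its speed; a pose out of reach is approached as far as the arm can. A call with a gripper value outside its range is refused whole. The fingers move at their own pace and stop on an object; "force" is the grip in N (left out, the last holds). Time passes only in rows, so rows that repeat a pose let the fingers close. It gives the time, the measured TCP pose, the force, the opening and the grip force at its end, in the units of the state.
- readout.get_state(): the state, without advancing time (a new reading comes with each control period).
- get_image(name): name is "scene" or "side" or "wrist"; returns the picture (480x640x3 uint8, red, green, blue); there is no depth.
- camera_params(name): a dict with "fx", "fy", "cx", "cy" (pixels), "rvec" (rotation vector, rad) and "tvec" (3), from world to camera coordinates, as OpenCV has them; the wrist camera has in their place "hand_eye" (4x4, takes a point from camera to tool coordinates, whose origin is the TCP and whose axes are the flange's). Camera axes: x right, y down, z forward; pixel columns grow to the right and rows downward; lengths in mm; the calibration is good to about 2 mm. A picture is of the moment at which its call begins: read the wrist's pose just before it. camera_params takes no time and is no camera call.
- manip.finish_job(): hands the job in; it is judged then, once.
The state is a dict: "time_s": time; "q": joint angles; "qd": joint speeds; "joint_efforts": joint torques, N m; "tool_pos": TCP position; "eef_rot": TCP orientation; "wrist_force": force on the tool from outside, world axes, zero at the start; "torque": the same for the moment, N m; "finger_gap": opening from 0.0 (shut) to 1.0 (fully open); "finger_force": force on a finger pad.
Only numpy, scipy, OpenCV 4.12 (cv2) and the standard library are available. Lean on these libraries where they do the work, as an engineer would, in place of code of your own. Each camera call takes 0.05 s, during which the arm holds its last target. There are 200 camera calls.

## Task

Slide the handleless flush lid of the change box all the way open by pressing a fingertip on it, lay the coin tube on the floor of the box without dropping it, and slide the lid fully shut again the same way. Press only as hard as it takes to drag the lid, since the thin plate bends at about 20 N, and leave the other goods on the counter where they are.

Things in the scene. Friction and masses are not known exactly. Their poses are not given: they have to be found in the camera images.
- change_box: grey steel change box fixed to the counter, 120 (its x) by 240 (its y) by 50 mm high, walls 5, floor 6 mm; origin at the centre of its underside. Its top is closed at y = 20 to 115 mm by a fixed grey cover level with the rim, and at y = -115 to 20 mm by a bare aluminium lid plate, 110 mm wide and 3 mm thick, without handle, that slides towards +y under the cover
- press_point (a point): point fixed to the box, over the middle line of the shut lid, 27 mm from its free (-y) edge, a good place to begin opening; axes as the box's. It lies 44 mm above the counter, the lid's middling level: the true lid top is up to 4 mm higher or lower, different each time, so feel for it. The lid also falls evenly by 2 mm over its travel as it opens
- lid (a joint): how far the lid is open (m): 0 shut, 0.08 fully open; starts 0 to 5 mm ajar. It slides with about 4 N of rubbing, stays where left, stops dead at both ends. Pressed, the plate gives by about 1 mm for each 12 N (at most 3 mm). Pressing 8 to 14 N is enough to drag it. Open, 55 mm of lid stay in sight. Rules call the lid lid_runner
- well_floor (a point): point fixed to the box: centre of the well that the fully open lid uncovers (110 mm in the box's x, 80 mm in its y), on its floor, 6 mm above the counter and 44 mm below the rim; axes as the box's
- coin_tube_mid (a point): centre of the coin tube: a loose grey plastic square tube, 24 x 24 mm in section (x, z), 50 mm long along its y, with a black band near one end, lying flat on the counter (body coin_tube); 0.09 to 0.18 kg; z is up
- soap: wrapped bar of soap 50 x 75 x 28 mm; origin under its centre. A bystander
- polish_tin: flat round tin, 62 mm across, 26 mm high; origin under its centre. A bystander
- oil: oil bottle, 72 mm across, 230 mm high, origin under its centre. A bystander
- jar: glass jar, 100 mm across, 140 mm high, origin under its centre. A bystander
- can: food can, 74 mm across, 110 mm high, origin under its centre. A bystander
- coffee: upright packet 60 x 90 x 150 mm, origin under its centre. A bystander
- calculator: pocket calculator 150 x 90 x 20 mm, origin under its centre. A bystander
There are look-alikes about, which are no part of the job. Of the things that look like the part that bears coin_tube_mid, the smallest one is meant.

How it is judged:
By the outcome, as a careful person would: the job done as asked, in the order asked, and still so for the second after the job is handed in, with the robot touching nothing.
It also fails if it takes over 69 s, if anything falls off the work surface, if the arm or the gripper's body presses on something with over 40 N, if the wrist force passes 120 N, or if a joint passes its speed limit or range.

## Working session

There is one attempt and no reset: what is moved stays moved. The work goes in short steps, Python scripts to look and compute and a tool call to move; the robot and the scene stay as the last step left them, time stands still between calls to the robot, and variables do not carry over. Pictures are saved under pics/ and viewed, at most 10 in all, crops included, and the job is handed in when it is done.

Besides the shell and the picture viewer there is one more tool, called after "Emit:" in YAML: its name, and indented under it one key for each argument. apply_moves: Moves the arm, as the interface text tells. Its arguments: {"type":"object","properties":{"steps":{"type":"array"},"force":{"type":"number"}},"required":["steps"]}

```bash
mkdir -p pics; ls
python3 - <<'E'
from station import readout,get_image,camera_params
import cv2
for n in("scene","side"):
    cv2.imwrite(f"pics/{n}0.png",get_image(n)[:,:,::-1]); print(n,camera_params(n))
print(camera_params("wrist"));print(readout.get_state())
E
```

```text
pics
scene {'fx': 516.5386982091885, 'fy': 516.5386982091885, 'cx': 313.42727269742215, 'cy': 245.5929325434741, 'rvec': array([ 0.99697644,  2.266069  , -1.24324591]), 'tvec': array([ 403.81568826, -170.84212664, 1774.33865694])}
side {'fx': 591.3650387219313, 'fy': 591.3650387219313, 'cx': 318.0778562545575, 'cy': 232.64213372817164, 'rvec': array([ 2.2244777 , -0.89221   ,  0.35971559]), 'tvec': array([-416.92885082,  305.25716739, 1039.72076634])}
{'fx': 414.0640056142892, 'fy': 414.0640056142892, 'cx': 320.14221895453755, 'cy': 244.11265931793014, 'hand_eye': array([[ 1.99444101e-04, -9.52119961e-01, -3.05724615e-01,
         7.82118315e+01],
       [ 9.99999769e-01, -8.59433144e-06,  6.79130433e-04,
        -1.44214592e+00],
       [-6.49241140e-04, -3.05724680e-01,  9.52119740e-01,
         3.16887304e+01],
       [ 0.00000000e+00,  0.00000000e+00,  0.00000000e+00,
         1.00000000e+00]])}
{'time_s': 0.1, 'q': array([-2.58122481e-06,  2.38719756e-01, -1.41806928e-02,  1.31919365e+00,
        2.22559933e-05,  1.57082340e+00]), 'qd': array([ 3.07041646e-04, -1.01226767e-03,  2.17845963e-03, -2.63547813e-05,
        8.20289262e-04, -3.81561005e-05]), 'joint_efforts': array([-1.94144020e-03, -5.39726973e+01,  3.46997201e+01,  1.33770503e-02,
       -6.54985024e-05, -4.83787790e-05]), 'tool_pos': array([5.24848063e+02, 1.61419866e-03, 4.04138123e+02]), 'eef_rot': array([ 7.07117123e-01,  7.07096141e-01, -4.50967408e-04, -4.66693530e-04]), 'wrist_force': array([-0.99170571, -0.04725269, -0.58099297]), 'torque': array([ 0.06834207, -0.02229789, -0.02037259]), 'finger_force': 0.0, 'finger_gap': 1.0006096129641222}
```

View pics/scene0.png

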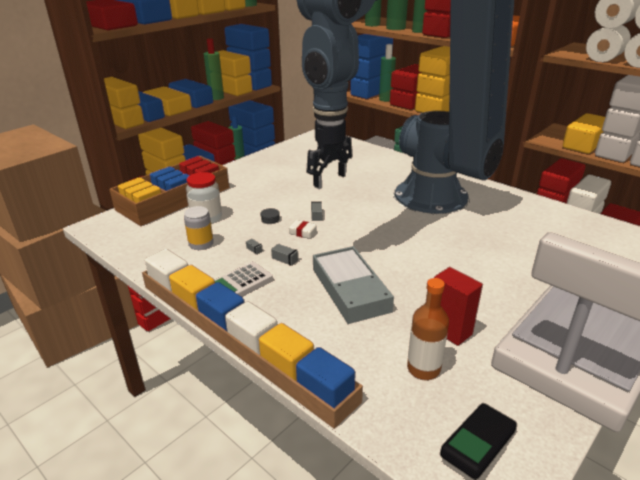

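View pics/side0.png

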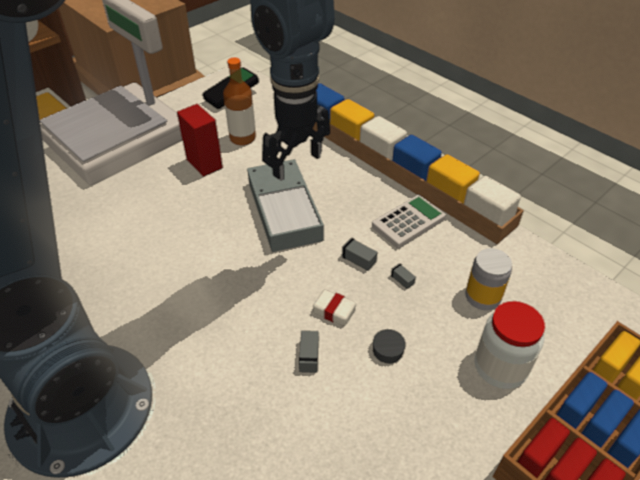

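The scene view shows three grey tubes near (254,246), (285,254) and (317,211). The side view shows them at (403,275), (360,253) and (309,351). The box is at about (285,205) in the side view. The tube at side (403,275) looks smallest, so I'll confirm that in an enlarged crop.

```bash
cat > h.py <<'E'
import numpy as np,cv2
from station import readout,get_image,camera_params
from scipy.spatial.transform import Rotation as R
def cam(n,s=None):
    p=camera_params(n);K=np.array([[p['fx'],0,p['cx']],[0,p['fy'],p['cy']],[0,0,1]])
    if n=="wrist":
        T=np.eye(4);T[:3,:3]=R.from_quat(s['eef_rot']).as_matrix();T[:3,3]=s['tool_pos']
        W=np.linalg.inv(T@p['hand_eye']);return K,W[:3,:3],W[:3,3]
    return K,cv2.Rodrigues(p['rvec'])[0],p['tvec']
def onplane(c,uv,z):
    K,Rm,t=c;d=Rm.T@np.linalg.inv(K)@np.array([uv[0],uv[1],1.]);o=-Rm.T@t
    return o+d*(z-o[2])/d[2]
def proj(c,X):
    K,Rm,t=c;x=(K@(Rm@np.asarray(X,float).reshape(-1,3).T+t[:,None])).T;return x[:,:2]/x[:,2:]
E
python3 - <<'E'
from h import *
im=cv2.imread("pics/side0.png")
cv2.imwrite("pics/crop1.png",cv2.resize(im[150:375,235:435],None,fx=2.66,fy=2.66,interpolation=cv2.INTER_CUBIC)) 
c=cam("side")
for u,z in(((403,272),24),((360,250),24),((309,345),24),((288,210),50)):print(onplane(c,u,z))
E
```

```text
[ 627.55898997 -200.51086193   24.        ]
[608.33781951 -96.32723638  24.        ]
[ 365.68967087 -196.3167692    24.        ]
[562.32613931  82.40441392  50.        ]
```

View pics/crop1.png

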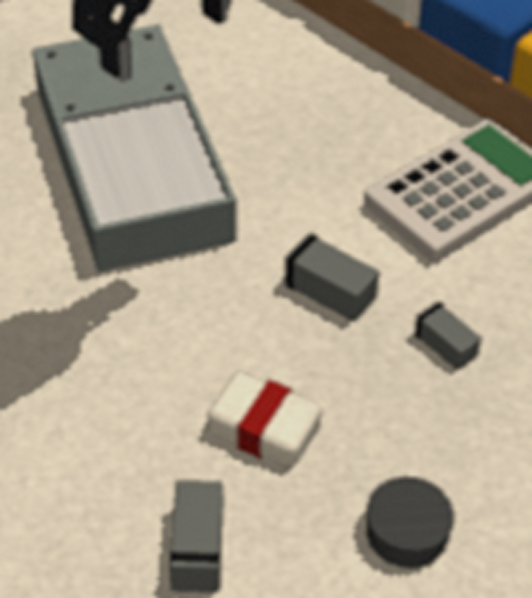

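Run:
```python
from h import *
c=cam("side")
f=lambda p,z:onplane(c,(p[0]/2.66+235,p[1]/2.66+150),z)
for p in((96,230),(235,203),(35,50),(160,27)):print('rim',f(p,50)[:2])
for p in((440,312),(480,340),(420,328),(455,353)):print('tube',f(p,24)[:2])
```

```text
rim [481.90824003  46.0172608 ]
rim [583.41186532  -9.03329415]
rim [588.82385076 256.02708915]
rim [692.1294877  202.42923055]
tube [ 633.49423929 -188.35763952]
tube [ 634.01455415 -228.4038912 ]
tube [ 609.81402305 -188.40990324]
tube [ 610.22364965 -223.52246248]
```

Run:
```python
from h import *
s=readout.get_state();im=get_image("wrist")
cv2.imwrite("pics/w0.png",im[:,:,::-1]);c=cam("wrist",s)
print(proj(c,[[546,45,44],[622,-207,12],[482,46,50],[583,-9,50],[640,229,50]]))
```

```text
[[ 349.43385999  155.90977201]
 [ 415.22487874  399.41475185]
 [ 266.3558566   155.36716998]
 [ 394.39001161  224.85852034]
 [ 505.65055641 -140.18181841]]
```

View pics/w0.png

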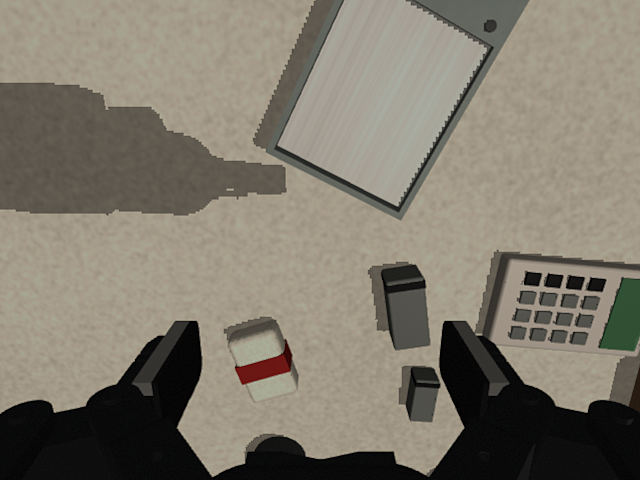

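The wrist view shows the box's free end with rim corners at about (268,147) and (401,218). The small tube with its black band is at (422,395), to the right of the big one at (405,305).

Run:
```python
from h import *
s=readout.get_state();c=cam("wrist",s)
for p,z in(((268,148),50),((402,218),50),((335,0),50),((528,0),50),((415,367),0),((438,369),0),((411,420),24),((433,421),24),((413,386),24),((440,387),24)):print(p,z,onplane(c,p,z)[:2])
im=cv2.imread("pics/w0.png")
a=cv2.resize(im[350:440,380:460],None,fx=6,fy=6,interpolation=cv2.INTER_CUBIC)
b=cv2.resize(im[0:240,250:530],(0,0),fx=1.1,fy=2.25)[:540]
b=cv2.resize(im[120:240,255:415],(320,540))
cv2.imwrite("pics/c2.png",a)
```

```text
(268, 148) 50 [483.5661206   51.48488036]
(402, 218) 50 [588.91387162  -3.35170555]
(335, 0) 50 [533.46946025 151.00704188]
(528, 0) 50 [666.20622317 151.01950214]
(415, 367) 0 [ 622.35738192 -176.18197918]
(438, 369) 0 [ 646.58633453 -178.59895573]
(411, 420) 24 [ 616.31167825 -222.7745779 ]
(433, 421) 24 [ 638.93158204 -224.00751997]
(413, 386) 24 [ 615.53491206 -181.70293288]
(440, 387) 24 [ 642.45323727 -182.86202985]
```

View pics/c2.png

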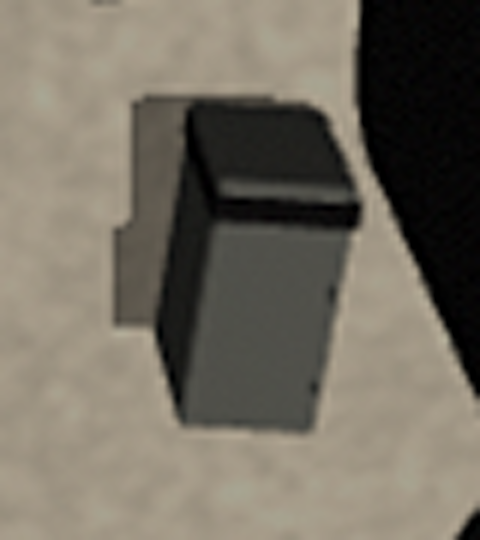

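Run:
```python
from h import *
s=readout.get_state();c=cam("wrist",s)
for p,z in(((415.8,380.5),24),((438.3,381.7),24),((410.5,421.2),24),((432,422),24),((411.3,367.2),0),((433.7,367.8),0)):print(onplane(c,p,z)[:2])
```

```text
[ 617.86134483 -175.28531842]
[ 640.2219276 -176.6684653]
[ 615.89999368 -224.270289  ]
[ 638.01056436 -225.25626298]
[ 618.50999834 -176.4264195 ]
[ 641.96601905 -177.14285713]
```

Emit:
apply_moves:
  steps: [0, 0, 0.469, 51.5, 25.5, 165, 1, 0, 0, 0.469, 51.5, 25.5, 165, 1, 0, 0, 0.469, 51.5, 25.5, 165, 1, 0, 0, 0.469, 51.5, 25.5, 165, 1, 0, 0, 0.469, 51.5, 25.5, 165, 1, 0, 0, 0.469, 51.5, 25.5, 165, 1, 0, 0, 0.469, 51.5, 25.5, 165, 1, 0, 0, 0.469, 51.5, 25.5, 165, 1]
  force: 40

```text
time_s: 0.95
tool_pos: [551.0, 51.1, 241.5]
eef_rot: [0.852, 0.523, 0.001, 0.001]
wrist_force: [0.2, -0.5, -0.4]
finger_gap: 0.002
finger_force: 0.0
```

Run:
```python
from h import *
s=readout.get_state();im=get_image("wrist")
for k in('time_s','tool_pos','eef_rot','wrist_force','finger_gap'):print(k,s[k])
c=cam("wrist",s)
y=np.array([.452,.892]);x=np.array([.892,-.452]);o=np.array([536,23.5])+120*y
im=im[:,:,::-1].copy()
for q in([-60,-120,50],[60,-120,50],[-60,120,50],[60,120,50],[-55,20,50],[55,20,50],[0,-88,44]):
    w=o+q[0]*x+q[1]*y; p=proj(c,[w[0],w[1],q[2]])[0]; print(p); cv2.circle(im,tuple(int(round(v)) for v in p),3,(0,0,255),1)
cv2.imwrite("pics/w1.png",im)
```

```text
time_s 0.95
tool_pos [550.97327324  51.11565518 241.48380721]
eef_rot [8.52074654e-01 5.23418362e-01 1.25232047e-03 6.59435623e-04]
wrist_force [ 0.16970906 -0.54679298 -0.44034846]
finger_gap 0.0018797216773105564
[185.54710798 367.60505439]
[453.4031837  367.21677966]
[  98.21310167 -394.7626131 ]
[ 539.86212965 -393.31598723]
[159.97145922  17.64359817]
[478.66018118  17.87310492]
[319.54724323 296.4258598 ]
```

View pics/w1.png

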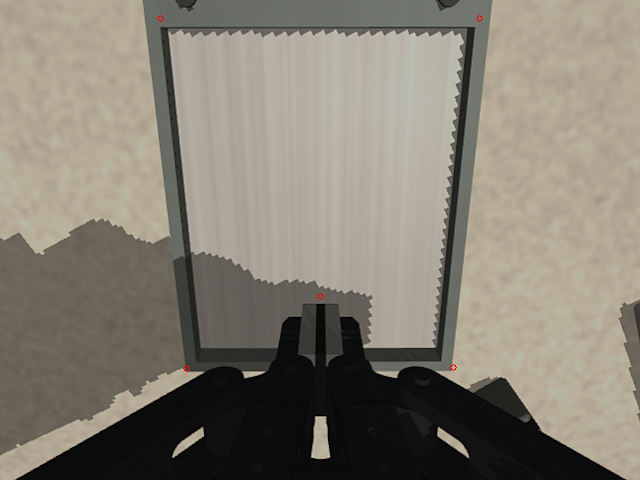

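The fit agrees to within 2–3 mm: rim corners at (186,369) and (454,368), cover edge at row 28. I'll feel downwards next.

Emit:
apply_moves:
  steps: [0, 0, 0, 0, 0, 15, 1, 0, 0, 0, 0, 0, 16, 1, 0, 0, 0, 0, 0, 16, 1, 0, 0, 0, 0, 0, 16, 1, 0, 0, 0, 0, 0, 16, 1]

```text
time_s: 1.5
tool_pos: [550.7, 51.5, 224.3]
eef_rot: [0.852, 0.523, 0.0, 0.0]
wrist_force: [0.2, -0.1, -0.1]
finger_gap: 0.002
finger_force: 0.0
```

Run:
```python
from h import *
for i in range(1):
    s=readout.get_state();print(s['tool_pos'],s['wrist_force'])
```

```text
[550.66430136  51.47942994 224.30343931] [ 0.24447297 -0.06275446 -0.14997491]
```

Emit:
apply_moves:
  steps: [0, 0, 0, 0, 0, 1, 1, 0, 0, 0, 0, 0, 2, 1, 0, 0, 0, 0, 0, 3, 1, 0, 0, 0, 0, 0, 3, 1]

```text
time_s: 1.9
tool_pos: [550.4, 51.5, 220.5]
eef_rot: [0.852, 0.523, -0.0, -0.0]
wrist_force: [-0.6, -0.4, 0.2]
finger_gap: 0.0
finger_force: 0.0
```

Emit:
apply_moves:
  steps: [0, 0, 0, 0, 0, 0.5, 1, 0, 0, 0, 0, 0, 1, 1, 0, 0, 0, 0, 0, 1, 1]

```text
time_s: 2.2
tool_pos: [550.5, 51.5, 219.6]
eef_rot: [0.852, 0.523, -0.0, -0.0]
wrist_force: [-1.0, 0.4, 0.1]
finger_gap: 0.0
finger_force: 0.0
```

Emit:
apply_moves:
  steps: [0, 0, 0, 0, 0, 0.5, 1, 0, 0, 0, 0, 0, 1, 1, 0, 0, 0, 0, 0, 1, 1]

```text
time_s: 2.5
tool_pos: [550.4, 51.5, 218.6]
eef_rot: [0.852, 0.523, -0.0, -0.0]
wrist_force: [-0.1, -0.7, 0.7]
finger_gap: -0.0
finger_force: 0.0
```

Emit:
apply_moves:
  steps: [0, 0, 0, 0, 0, 0.5, 1, 0, 0, 0, 0, 0, 1, 1, 0, 0, 0, 0, 0, 1, 1]

```text
time_s: 2.8
tool_pos: [550.4, 51.5, 217.6]
eef_rot: [0.852, 0.523, -0.0, -0.0]
wrist_force: [-0.2, -0.2, 0.5]
finger_gap: -0.001
finger_force: 0.0
```

Emit:
apply_moves:
  steps: [0, 0, 0, 0, 0, 0.5, 1, 0, 0, 0, 0, 0, 1, 1, 0, 0, 0, 0, 0, 1, 1]

```text
time_s: 3.1
tool_pos: [550.5, 51.5, 216.6]
eef_rot: [0.852, 0.523, -0.0, -0.0]
wrist_force: [-0.2, -0.8, 1.2]
finger_gap: -0.002
finger_force: 0.1
```

Emit:
apply_moves:
  steps: [0, 0, 0, 0, 0, 0.5, 1, 0, 0, 0, 0, 0, 0.5, 1, 0, 0, 0, 0, 0, 0.5, 1]

```text
time_s: 3.4
tool_pos: [550.5, 51.5, 216.4]
eef_rot: [0.852, 0.523, 0.0, 0.0]
wrist_force: [-0.4, -0.0, 2.9]
finger_gap: 0.0
finger_force: 1.5
```

Emit:
apply_moves:
  steps: [0, 0, 0, 0, 0, 0.5, 1, 0, 0, 0, 0, 0, 1, 1, 0, 0, 0, 0, 0, 1, 1, 0, 0, 0, 0, 0, 1, 1]

```text
time_s: 3.8
tool_pos: [550.5, 51.5, 215.8]
eef_rot: [0.852, 0.523, 0.0, 0.0]
wrist_force: [-3.5, -1.0, 7.9]
finger_gap: -0.004
finger_force: 4.3
```

Emit:
apply_moves:
  steps: [0, 0, 0, 0, 0, 0.5, 1, 0, 0, 0, 0, 0, 0.6, 1, 0, 0, 0, 2, 0, 0.65, 1, 0, 0, 0, 4, 0, 0.7, 1, 0, 0, 0, 6, 0, 0.75, 1, 0, 0, 0, 8, 0, 0.8, 1, 0, 0, 0, 10, 0, 0.85, 1, 0, 0, 0, 12, 0, 0.9, 1]

```text
time_s: 4.6
tool_pos: [555.8, 62.0, 215.1]
eef_rot: [0.852, 0.523, -0.0, 0.0]
wrist_force: [-4.3, -2.8, 11.8]
finger_gap: 0.002
finger_force: 6.1
```

Run:
```python
from h import *
s=readout.get_state();print(s['tool_pos'],s['wrist_force'])
c=cam("wrist",s);im=get_image("wrist");cv2.imwrite("pics/w2.png",im[:,:,::-1])
```

```text
[555.7538844   62.02643319 215.0788871 ] [-4.26831455 -2.78938581 11.83728793]
```

View pics/w2.png

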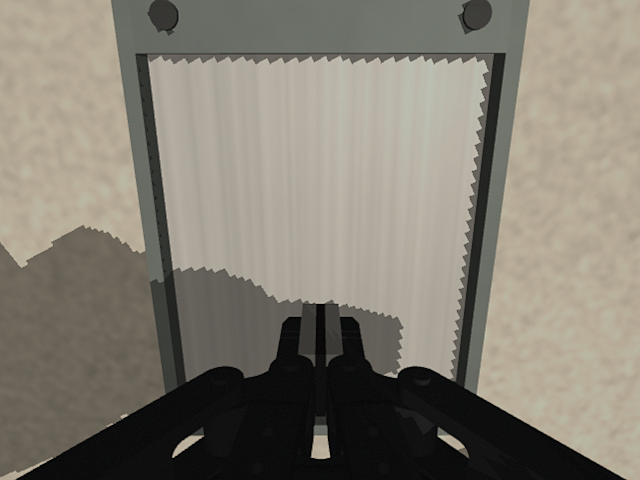

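Emit:
apply_moves:
  steps: [0, 0, 0, 3, 0, 0.07, 1, 0, 0, 0, 6, 0, 0.15, 1, 0, 0, 0, 9, 0, 0.22, 1, 0, 0, 0, 12, 0, 0.3, 1, 0, 0, 0, 15, 0, 0.38, 1, 0, 0, 0, 18, 0, 0.45, 1, 0, 0, 0, 21, 0, 0.52, 1, 0, 0, 0, 24, 0, 0.6, 1, 0, 0, 0, 27, 0, 0.68, 1, 0, 0, 0, 30, 0, 0.75, 1]

```text
time_s: 5.65
tool_pos: [569.3, 88.8, 214.4]
eef_rot: [0.852, 0.523, -0.0, 0.0]
wrist_force: [-3.8, -1.7, 11.1]
finger_gap: -0.005
finger_force: 6.1
```

Emit:
apply_moves:
  steps: [0, 0, 0, 3, 0, 0.07, 1, 0, 0, 0, 6, 0, 0.15, 1, 0, 0, 0, 9, 0, 0.22, 1, 0, 0, 0, 12, 0, 0.3, 1, 0, 0, 0, 15, 0, 0.38, 1, 0, 0, 0, 18, 0, 0.45, 1, 0, 0, 0, 21, 0, 0.52, 1, 0, 0, 0, 24, 0, 0.6, 1, 0, 0, 0, 27, 0, 0.68, 1, 0, 0, 0, 30, 0, 0.75, 1]

```text
time_s: 6.65
tool_pos: [582.9, 115.6, 213.6]
eef_rot: [0.852, 0.523, 0.0, 0.0]
wrist_force: [-3.5, -1.6, 12.6]
finger_gap: 0.002
finger_force: 6.1
```

Emit:
apply_moves:
  steps: [0, 0, 0, 1, 0, 0.02, 1, 0, 0, 0, 2, 0, 0.05, 1, 0, 0, 0, 3, 0, 0.07, 1, 0, 0, 0, 4, 0, 0.1, 1]

```text
time_s: 7.05
tool_pos: [584.7, 119.1, 213.6]
eef_rot: [0.852, 0.523, 0.0, 0.0]
wrist_force: [-5.1, -2.0, 12.5]
finger_gap: -0.003
finger_force: 6.1
```

Run:
```python
from h import *
im=get_image("side")[:,:,::-1]
cv2.imwrite("pics/s2.png",cv2.resize(im[140:260,230:340],None,fx=5,fy=5,interpolation=cv2.INTER_CUBIC)[:600])
c=cam("side");y=np.array([.452,.892]);x=np.array([.892,-.452]);o=np.array([535.4,22])+120*y
for q in([-55,-35,42],[55,-35,42],[0,-35,42]):
    w=o+q[0]*x+q[1]*y;print((proj(c,[w[0],w[1],q[2]])[0]-[230,140])*5)
```

```text
[168.23784549 358.32550528]
[403.97779488 309.72130312]
[287.0759575  333.82379636]
```

View pics/s2.png

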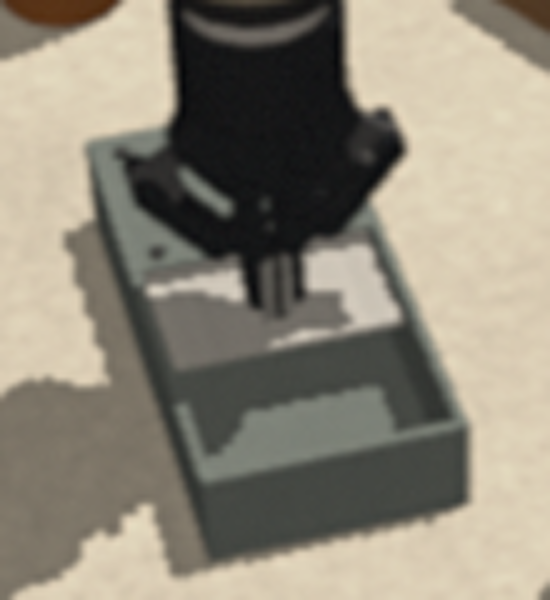

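The lid is sliding with the finger, its edge at crop (180,370)–(402,325), and needs a few mm more to reach the stop.

Emit:
apply_moves:
  steps: [0, 0, 0, 1, 0, 0, 1, 0, 0, 0, 2, 0, 0.03, 1, 0, 0, 0, 3, 0, 0.05, 1, 0, 0, 0, 3, 0, 0.05, 1]

```text
time_s: 7.5
tool_pos: [585.7, 121.1, 213.4]
eef_rot: [0.852, 0.523, -0.001, 0.001]
wrist_force: [-6.3, -6.7, 13.9]
finger_gap: -0.002
finger_force: 6.7
```

Emit:
apply_moves:
  steps: [0, 0, 0, 1, 0, 0, 1, 0, 0, 0, 2, 0, 0, 1, 0, 0, 0, 2, 0, 0, 1]

```text
time_s: 7.8
tool_pos: [586.7, 122.8, 213.4]
eef_rot: [0.852, 0.523, -0.001, 0.001]
wrist_force: [-4.6, -6.3, 13.6]
finger_gap: -0.002
finger_force: 6.6
```

The tool stalled and then slipped at 8.7 N lateral, so the lid is at its stop. I'll lift off and go to the tube.

Emit:
apply_moves:
  steps: [0, 0, 0, 0, 0, -20, 1, 0, 0, 0, 0, 0, -60, 1, 0, 0, 0, 0, 0, -87, 0, 0, 0, 0, 0, 0, -87, 0, 0, 0, 0, 0, 0, -87, 0]

```text
time_s: 8.3
tool_pos: [587.2, 123.8, 299.8]
eef_rot: [0.852, 0.523, 0.0, 0.0]
wrist_force: [-0.1, 0.8, -0.8]
finger_gap: 0.508
finger_force: 0.0
```

```bash
cat >> h.py <<'E'
def delta(t,yaw):
    s=readout.get_state();M=R.from_quat(s['eef_rot']);d=M.inv().apply(np.array(t)-s['tool_pos'])
    T=R.from_euler('z',yaw)*R.from_matrix(np.array([[0,1,0],[1,0,0],[0,0,-1.]]))
    print(s['time_s'],s['tool_pos'],s['wrist_force'],'rot',(M.inv()*T).as_rotvec(),'d',d)
E
python3 -c "
from h import *
delta([628.3,-200.5,270],-.05)"
```

```text
8.3 [587.15037648 123.78120689 299.75614153] [-0.12307278  0.76976355 -0.80175916] rot [ 0.0007382  -0.00042087 -0.41899205] d [-270.68429267  183.25875917   29.71971579]
```

Emit:
apply_moves:
  steps: [0, 0, -0.419, -270.7, 183.3, 30, 0, 0, 0, -0.419, -270.7, 183.3, 30, 0, 0, 0, -0.419, -270.7, 183.3, 30, 0, 0, 0, -0.419, -270.7, 183.3, 30, 0, 0, 0, -0.419, -270.7, 183.3, 30, 0, 0, 0, -0.419, -270.7, 183.3, 30, 0, 0, 0, -0.419, -270.7, 183.3, 30, 0, 0, 0, -0.419, -270.7, 183.3, 30, 0, 0, 0, -0.419, -270.7, 183.3, 30, 0, 0, 0, -0.419, -270.7, 183.3, 30, 0, 0, 0, -0.419, -270.7, 183.3, 30, 0]

```text
time_s: 9.4
tool_pos: [628.2, -199.1, 269.4]
eef_rot: [0.724, 0.69, -0.0, -0.0]
wrist_force: [0.4, 0.4, 1.1]
finger_gap: 1.001
finger_force: 0.0
```

Run:
```python
from h import *
delta([628.3,-200.5,270],-.05)
s=readout.get_state();im=get_image("wrist")[:,:,::-1].copy();c=cam("wrist",s)
a=-.05;x=np.array([np.cos(a),np.sin(a)]);y=np.array([-x[1],x[0]])
for q in([-12,-25],[12,-25],[12,25],[-12,25]):
    w=[628.3,-200.5]+q[0]*x+q[1]*y;p=proj(c,[w[0],w[1],24])[0];print(p);cv2.circle(im,tuple(int(round(v)) for v in p),2,(0,0,255),1)
cv2.imwrite("pics/w3.png",im)
```

```text
9.4 [ 628.18438504 -199.11366931  269.39189268] [0.38812684 0.36442257 1.06997297] rot [-0.00072296 -0.00030511  0.00169977] d [-1.37894585  0.18197451 -0.6086606 ]
[301.83783404 304.33307986]
[344.04555105 304.40792597]
[345.88185312 219.05284497]
[300.74680869 218.96840846]
```

View pics/w3.png

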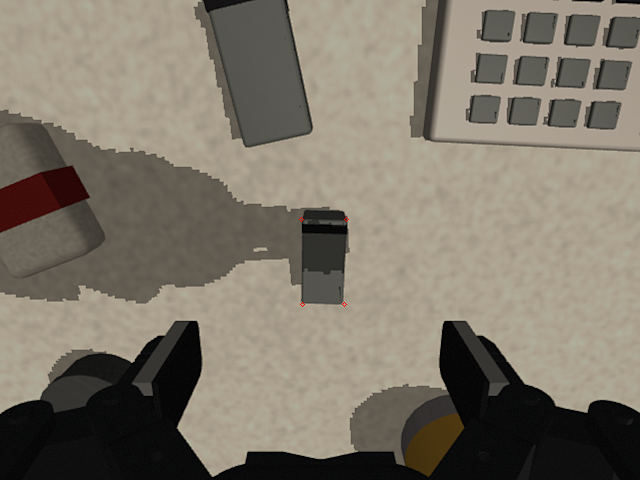

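The tube top at (302–345, 219–304) matches my model. The tin is at lower left and the can at lower right, so I'll check clearances.

Run:
```python
from h import *
c=cam("side");print('tin',onplane(c,(389,342),26),'can top',onplane(c,(492,265),110),'jar',onplane(c,(518,323),140))
delta([628.3,-200.5,177],-.05)
```

```text
tin [ 476.81881372 -295.45831366   26.        ] can top [ 700.22168468 -348.11194688  110.        ] jar [ 596.85487537 -464.32720159  140.        ]
9.45 [ 628.25874846 -199.1758756   269.63147842] [ 1.05966681  0.53803387 -0.59101158] rot [-0.00027779 -0.00016722  0.00173093] d [-1.33610367  0.13081135 92.63122322]
```

Emit:
apply_moves:
  steps: [0, 0, 0, -0.5, 0, 40, 0.4, 0, 0, 0, -1, 0, 70, 0.4, 0, 0, 0, -1, 0, 85, 0.4, 0, 0, 0, -1, 0, 92, 0.4, 0, 0, 0, -1, 0, 92, 0.4, 0, 0, 0, -1, 0, 92, 0.4]

```text
time_s: 10.05
tool_pos: [628.7, -201.3, 178.7]
eef_rot: [0.724, 0.689, 0.0, 0.001]
wrist_force: [-0.2, 0.7, 0.7]
finger_gap: 0.602
finger_force: 0.0
```

Emit:
apply_moves:
  steps: [0, 0, 0, 0, 0, 0, 0.8, 0, 0, 0, 0, 0, 0, 1, 0, 0, 0, 0, 0, 0, 1, 0, 0, 0, 0, 0, 0, 1, 0, 0, 0, 0, 0, 0, 1]
  force: 40

```text
time_s: 10.55
tool_pos: [628.6, -201.7, 178.9]
eef_rot: [0.725, 0.689, 0.001, 0.001]
wrist_force: [-0.1, 0.9, 5.2]
finger_gap: 0.273
finger_force: 40.7
```

Emit:
apply_moves:
  steps: [0, 0, 0, 0, 0, -20, 1, 0, 0, 0, 0, 0, -60, 1, 0, 0, 0, 0, 0, -100, 1, 0, 0, 0, 0, 0, -110, 1, 0, 0, 0, 0, 0, -110, 1, 0, 0, 0, 0, 0, -110, 1]

```text
time_s: 11.15
tool_pos: [627.8, -201.5, 286.5]
eef_rot: [0.725, 0.689, -0.0, -0.001]
wrist_force: [0.1, -0.0, -2.0]
finger_gap: 0.271
finger_force: 39.8
```

Run:
```python
from h import *
y=np.array([.452,.892]);o=np.array([535.4,22])+120*y
w=o-75*y;print(w);delta([*w,280],-.469)
```

```text
[555.74  62.14]
11.15 [ 627.79480855 -201.49068515  286.50386057] [ 0.09983128 -0.04550013 -2.00593306] rot [-1.43888422e-03 -7.60357027e-06  4.18917227e-01] d [259.69092399 -85.15306388   6.70175351]
```

Emit:
apply_moves:
  steps: [0, 0, 0.06, 40, -13, 0, 1, 0, 0, 0.13, 80, -26, 0, 1, 0, 0, 0.2, 120, -39, 2, 1, 0, 0, 0.27, 160, -52, 4, 1, 0, 0, 0.34, 200, -66, 6, 1, 0, 0, 0.4, 235, -77, 7, 1, 0, 0, 0.419, 252, -83, 7, 1, 0, 0, 0.419, 259.5, -85, 7, 1, 0, 0, 0.419, 259.5, -85, 7, 1, 0, 0, 0.419, 259.5, -85, 7, 1, 0, 0, 0.419, 259.5, -85, 7, 1]

```text
time_s: 12.25
tool_pos: [556.5, 60.8, 280.2]
eef_rot: [0.852, 0.523, -0.0, -0.0]
wrist_force: [0.4, -0.3, -1.5]
finger_gap: 0.271
finger_force: 39.7
```

Run:
```python
from h import *
y=np.array([.452,.892]);o=np.array([535.4,22])+120*y
w=o-75*y;delta([*w,280],-.469)
im=get_image("wrist")[:,:,::-1];cv2.imwrite("pics/w4.png",im)
```

```text
12.25 [556.51688235  60.82134953 280.23220743] [ 0.40412285 -0.32616056 -1.47802459] rot [-0.00036541  0.00052478 -0.00099077] d [ 0.82396139 -1.28974998  0.23224589]
```

View pics/w4.png

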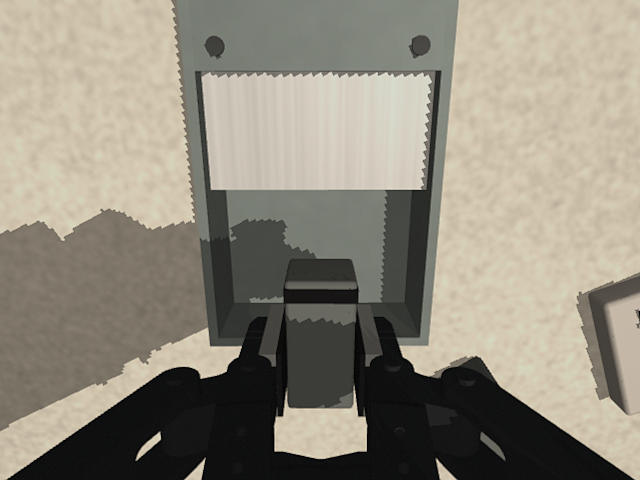

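The tube is held square, and the lid's free edge is at row 189 with the cover edge at row 72. I'll check the 55 mm and the centring numerically.

Run:
```python
from h import *
s=readout.get_state();c=cam("wrist",s)
y=np.array([.452,.892]);x=np.array([.892,-.452]);o=np.array([535.4,22])+120*y
for p,z in(((320,72),50),((320,189),42),((209,345),50),((428,345),50),((181,0),50),((458,0),50),((287,290),180-0),((358,290),180)):
    w=onplane(c,p,z)[:2]-o;print(p,w@x,w@y)
w=s['tool_pos'][:2]-o;print('tool',w@x,w@y)
```

```text
(320, 72) 0.18776373132205867 18.315647827501184
(320, 189) 0.12435405825746179 -35.51381200713367
(209, 345) -60.64702456296543 -119.90670664912466
(428, 345) 59.07036135885223 -120.02714705084934
(181, 0) -58.667371204232396 46.63971593322798
(458, 0) 58.68206040954702 46.51929407798034
(287, 290) -5.77777370904673 -28.98019797483017
(358, 290) 7.04074869320751 -28.993144676671285
tool 1.2946970109514426 -75.81906676944482
```

Emit:
apply_moves:
  steps: [0, 0, 0, 0, -1, 30, 1, 0, 0, 0, 0.5, -1, 60, 1, 0, 0, 0, 0.5, -1, 80, 1, 0, 0, 0, 0.5, -1, 88, 1, 0, 0, 0, 0.5, -1, 91, 1, 0, 0, 0, 0.5, -1, 91, 1, 0, 0, 0, 0.5, -1, 91, 1]

```text
time_s: 13.0
tool_pos: [556.1, 62.7, 190.6]
eef_rot: [0.852, 0.523, 0.001, 0.0]
wrist_force: [0.2, 0.1, -0.5]
finger_gap: 0.271
finger_force: 39.8
```

Emit:
apply_moves:
  steps: [0, 0, 0, 0, 0, 1, 1, 0, 0, 0, 0, 0, 2, 1, 0, 0, 0, 0, 0, 2, 1]

```text
time_s: 13.3
tool_pos: [555.6, 62.8, 187.9]
eef_rot: [0.852, 0.523, 0.0, 0.0]
wrist_force: [0.1, 0.0, -1.8]
finger_gap: 0.268
finger_force: 39.8
```

Emit:
apply_moves:
  steps: [0, 0, 0, 0, 0, 1, 1, 0, 0, 0, 0, 0, 2, 1, 0, 0, 0, 0, 0, 2, 1]

```text
time_s: 13.6
tool_pos: [555.5, 62.8, 185.5]
eef_rot: [0.852, 0.523, -0.0, -0.0]
wrist_force: [-0.1, 0.1, -0.9]
finger_gap: 0.269
finger_force: 39.8
```

Emit:
apply_moves:
  steps: [0, 0, 0, 0, 0, 0.5, 1, 0, 0, 0, 0, 0, 0.7, 1, 0, 0, 0, 0, 0, 0.7, 1]

```text
time_s: 13.9
tool_pos: [555.6, 62.8, 184.9]
eef_rot: [0.852, 0.523, -0.0, -0.0]
wrist_force: [0.5, -1.1, -1.5]
finger_gap: 0.274
finger_force: 39.8
```

Emit:
apply_moves:
  steps: [0, 0, 0, 0, 0, 0.5, 1, 0, 0, 0, 0, 0, 0.6, 1, 0, 0, 0, 0, 0, 0.6, 1]

```text
time_s: 14.2
tool_pos: [555.5, 62.7, 184.9]
eef_rot: [0.852, 0.523, 0.0, 0.0]
wrist_force: [-2.9, 0.4, 5.9]
finger_gap: 0.272
finger_force: 40.7
```

The tube is touching the floor, so I'll release gently.

Emit:
apply_moves:
  steps: [0, 0, 0, 0, 0, 0, 0.68, 0, 0, 0, 0, 0, 0, 0.6, 0, 0, 0, 0, 0, 0, 0.5, 0, 0, 0, 0, 0, 0, 0.5]

```text
time_s: 14.6
tool_pos: [555.6, 62.8, 184.3]
eef_rot: [0.852, 0.523, -0.0, -0.0]
wrist_force: [-0.2, 0.9, -0.4]
finger_gap: 0.497
finger_force: 0.0
```

Emit:
apply_moves:
  steps: [0, 0, 0, 0, 0, -10, 0.5, 0, 0, 0, 0, 0, -40, 0.5, 0, 0, 0, 0, 0, -70, 0.5, 0, 0, 0, 0, 0, -95, 0.5, 0, 0, 0, 0, 0, -95, 0.5, 0, 0, 0, 0, 0, -95, 0.5]

```text
time_s: 15.2
tool_pos: [555.7, 62.8, 280.1]
eef_rot: [0.852, 0.523, 0.001, 0.0]
wrist_force: [-0.4, 0.3, 0.4]
finger_gap: 0.494
finger_force: 0.0
```

Run:
```python
from h import *
y=np.array([.452,.892]);o=np.array([535.4,22])+120*y
w=o-8*y;delta([*w,230],-.469)
im=get_image("wrist")[:,:,::-1];cv2.imwrite("pics/w5.png",im)
```

```text
15.2 [555.66679303  62.75840186 280.13009136] [-0.41480923  0.28653663  0.38833565] rot [ 1.22090083e-03 -8.01604959e-04 -2.92339600e-05] d [66.440193    0.28259383 50.18374986]
```

View pics/w5.png

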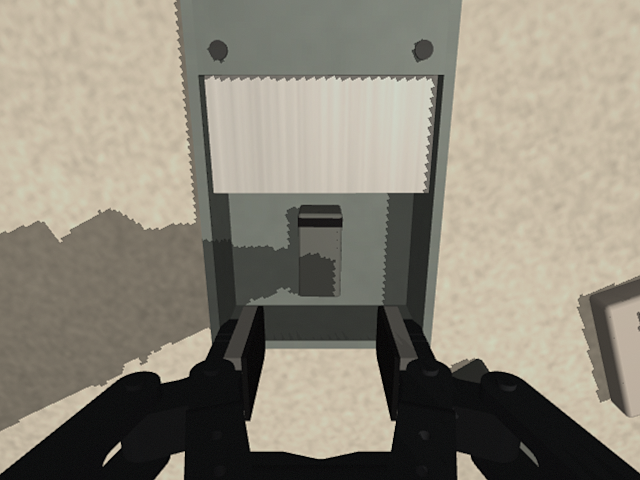

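The tube lies flat and fully inside the well at (320,250), clear of the lid. I'll press on the lid 27 mm from its edge and close it.

Emit:
apply_moves:
  steps: [0, 0, 0, 33, 0.3, 15, 1, 0, 0, 0, 66.4, 0.3, 30, 1, 0, 0, 0, 66.4, 0.3, 45, 1, 0, 0, 0, 66.4, 0.3, 58, 1, 0, 0, 0, 66.4, 0.3, 62, 1, 0, 0, 0, 66.4, 0.3, 62, 1, 0, 0, 0, 66.4, 0.3, 62, 1]

```text
time_s: 15.95
tool_pos: [585.9, 121.3, 217.7]
eef_rot: [0.852, 0.523, 0.0, 0.0]
wrist_force: [-0.6, 0.2, 0.4]
finger_gap: 0.005
finger_force: 0.0
```

Emit:
apply_moves:
  steps: [0, 0, 0, 0, 0, 1, 1, 0, 0, 0, 0, 0, 2, 1, 0, 0, 0, 0, 0, 2.5, 1, 0, 0, 0, 0, 0, 2.5, 1]

```text
time_s: 16.35
tool_pos: [585.8, 121.8, 215.0]
eef_rot: [0.852, 0.523, 0.0, 0.0]
wrist_force: [0.2, 0.3, 0.2]
finger_gap: -0.003
finger_force: 0.0
```

Run:
```python
from h import *
y=np.array([.452,.892]);o=np.array([535.4,22])+120*y
delta([*(o-8*y),214.6],-.469)
```

```text
16.35 [585.83254981 121.80485943 214.96895858] [0.21804748 0.28557071 0.22761345] rot [ 9.26279110e-05 -7.36954542e-05 -4.45086842e-05] d [0.17494829 0.12592458 0.36898314]
```

Emit:
apply_moves:
  steps: [0, 0, 0, 0, 0, 0.5, 1, 0, 0, 0, 0, 0, 1, 1, 0, 0, 0, 0, 0, 1, 1]

```text
time_s: 16.65
tool_pos: [585.9, 121.9, 214.3]
eef_rot: [0.852, 0.523, 0.0, 0.0]
wrist_force: [-2.0, -0.5, 5.1]
finger_gap: 0.002
finger_force: 2.8
```

Emit:
apply_moves:
  steps: [0, 0, 0, 0, 0, 0.5, 1, 0, 0, 0, 0, 0, 1, 1, 0, 0, 0, 0, 0, 1, 1, 0, 0, 0, -1, 0, 1, 1, 0, 0, 0, -3, 0, 0.95, 1, 0, 0, 0, -5, 0, 0.9, 1, 0, 0, 0, -7, 0, 0.85, 1, 0, 0, 0, -10, 0, 0.75, 1]

```text
time_s: 17.45
tool_pos: [581.9, 113.9, 214.2]
eef_rot: [0.852, 0.524, 0.002, -0.001]
wrist_force: [-0.7, 5.7, 8.5]
finger_gap: 0.001
finger_force: 4.0
```

Emit:
apply_moves:
  steps: [0, 0, 0, -3, 0, -0.07, 1, 0, 0, 0, -6, 0, -0.15, 1, 0, 0, 0, -9, 0, -0.22, 1, 0, 0, 0, -12, 0, -0.3, 1, 0, 0, 0, -15, 0, -0.38, 1, 0, 0, 0, -18, 0, -0.45, 1, 0, 0, 0, -21, 0, -0.52, 1, 0, 0, 0, -24, 0, -0.6, 1, 0, 0, 0, -27, 0, -0.68, 1, 0, 0, 0, -30, 0, -0.75, 1]

```text
time_s: 18.45
tool_pos: [568.3, 86.9, 214.9]
eef_rot: [0.852, 0.524, 0.002, -0.001]
wrist_force: [-0.3, 5.4, 7.6]
finger_gap: 0.003
finger_force: 4.0
```

Emit:
apply_moves:
  steps: [0, 0, 0, 0, 0, 0.5, 1, 0, 0, 0, 0, 0, 0.7, 1, 0, 0, 0, -2, 0, 0.65, 1, 0, 0, 0, -5, 0, 0.6, 1, 0, 0, 0, -8, 0, 0.5, 1, 0, 0, 0, -11, 0, 0.4, 1, 0, 0, 0, -14, 0, 0.35, 1, 0, 0, 0, -17, 0, 0.3, 1, 0, 0, 0, -20, 0, 0.2, 1]

```text
time_s: 19.35
tool_pos: [559.3, 69.2, 215.0]
eef_rot: [0.852, 0.524, 0.002, -0.001]
wrist_force: [-1.3, 6.0, 10.7]
finger_gap: 0.002
finger_force: 5.7
```

Run:
```python
from h import *
im=get_image("side")[:,:,::-1]
cv2.imwrite("pics/s3.png",cv2.resize(im[150:260,230:340],None,fx=5,fy=5,interpolation=cv2.INTER_CUBIC))
c=cam("side");y=np.array([.452,.892]);x=np.array([.892,-.452]);o=np.array([535.4,22])+120*y
w=readout.get_state()['tool_pos'][:2]-o;ty=w@y;print('tool',w@x,ty)
for q in([-55,ty-27,43],[55,ty-27,43]):
    w=o+q[0]*x+q[1]*y;print((proj(c,[w[0],w[1],q[2]])[0]-[230,150])*5)
```

```text
tool -0.038392436839783065 -67.51375940661224
[199.14021659 397.07527134]
[441.69524348 345.46789262]
```

View pics/s3.png

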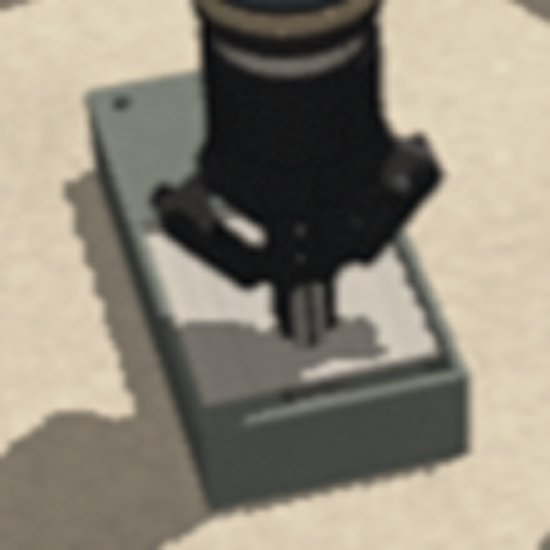

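The lid has followed, its edge at crop (203,405)–(440,360). I'll continue to the shut stop.

Emit:
apply_moves:
  steps: [0, 0, 0, -3, 0, -0.05, 1, 0, 0, 0, -6, 0, -0.1, 1, 0, 0, 0, -9, 0, -0.2, 1, 0, 0, 0, -12, 0, -0.3, 1, 0, 0, 0, -14, 0, -0.3, 1, 0, 0, 0, -16, 0, -0.35, 1]

```text
time_s: 20.0
tool_pos: [552.1, 54.8, 215.3]
eef_rot: [0.852, 0.524, 0.002, -0.001]
wrist_force: [-1.5, 6.2, 12.5]
finger_gap: -0.001
finger_force: 5.9
```

Emit:
apply_moves:
  steps: [0, 0, 0, -1, 0, 0, 1, 0, 0, 0, -2, 0, 0, 1, 0, 0, 0, -3, 0, 0, 1, 0, 0, 0, -3, 0, 0, 1]

```text
time_s: 20.4
tool_pos: [550.7, 52.2, 215.4]
eef_rot: [0.852, 0.524, 0.002, -0.0]
wrist_force: [-1.7, 5.3, 11.6]
finger_gap: -0.002
finger_force: 6.1
```

Emit:
apply_moves:
  steps: [0, 0, 0, -1, 0, 0, 1, 0, 0, 0, -2, 0, 0, 1, 0, 0, 0, -3, 0, 0, 1, 0, 0, 0, -3, 0, 0, 1]

```text
time_s: 20.8
tool_pos: [549.5, 49.7, 215.4]
eef_rot: [0.852, 0.524, 0.002, -0.001]
wrist_force: [-0.2, 6.4, 12.1]
finger_gap: -0.004
finger_force: 6.1
```

Emit:
apply_moves:
  steps: [0, 0, 0, -1, 0, 0, 1, 0, 0, 0, -2, 0, 0, 1, 0, 0, 0, -2, 0, 0, 1]

```text
time_s: 21.1
tool_pos: [549.0, 47.9, 215.6]
eef_rot: [0.852, 0.524, 0.003, -0.0]
wrist_force: [0.6, 7.6, 10.9]
finger_gap: 0.003
finger_force: 5.5
```

Emit:
apply_moves:
  steps: [0, 0, 0, -1, 0, 0, 1, 0, 0, 0, -2, 0, 0, 1, 0, 0, 0, -2, 0, 0, 1]

```text
time_s: 21.4
tool_pos: [548.4, 46.1, 215.6]
eef_rot: [0.852, 0.524, 0.003, -0.0]
wrist_force: [1.4, 6.8, 10.5]
finger_gap: -0.002
finger_force: 5.2
```

I've viewed 12 pictures, over the limit of 10, so I'll do the remaining checks numerically. I'll lift off and check the lid's edge by its brightness profile.

Emit:
apply_moves:
  steps: [0, 0, 0, 0, 0, -20, 1, 0, 0, 0, 0, 0, -60, 1, 0, 0, 0, -20, 0, -100, 1, 0, 0, 0, -60, 0, -130, 1, 0, 0, 0, -60, 0, -130, 1, 0, 0, 0, -60, 0, -130, 1, 0, 0, 0, -60, 0, -130, 1]

```text
time_s: 22.1
tool_pos: [519.9, -8.1, 343.2]
eef_rot: [0.852, 0.523, -0.0, -0.0]
wrist_force: [-0.2, -0.4, 0.3]
finger_gap: 0.001
finger_force: 0.0
```

Run:
```python
from h import *
s=readout.get_state();print(s['time_s'],s['tool_pos'],s['wrist_force']);c=cam("wrist",s)
g=get_image("wrist").mean(2)
y=np.array([.452,.892]);x=np.array([.892,-.452]);o=np.array([535.4,22])+120*y
for X in(-40,-15,20,40):
    r=[]
    for Y in np.arange(-124,-104,1):
        w=o+X*x+Y*y;p=proj(c,[w[0],w[1],44])[0].astype(int);r.append(int(g[p[1],p[0]]) if 0<=p[1]<480 and 0<=p[0]<640 else -1)
    print(X,p,r)
```

```text
22.1 [519.85210075  -8.09072931 343.16145379] [-0.17546153 -0.41283037  0.31281063]
-40 [259 158] [159, 167, 135, 95, 97, 97, 100, 70, 140, 164, 157, 157, 158, 158, 158, 157, 157, 158, 158, 159]
-15 [299 158] [156, 163, 134, 96, 97, 97, 101, 73, 136, 161, 156, 155, 155, 156, 155, 156, 156, 156, 156, 156]
20 [354 158] [159, 163, 145, 95, 100, 100, 103, 72, 142, 169, 162, 161, 162, 162, 161, 161, 161, 161, 162, 161]
40 [385 158] [154, 155, 139, 98, 100, 101, 101, 74, 140, 169, 163, 162, 162, 162, 163, 162, 163, 164, 164, 163]
```

The profile puts the lid edge against the end wall to within 1 mm, which with the slip at the stop means the lid is shut. The arm is clear, so I'm handing in.

```bash
python3 -c "
from station import manip
print(manip.finish_job())"
```

```text
the job is handed in; nothing more can be done
None
```

The job is handed in at about 22 s: the lid was slid fully open, the coin tube laid on the well floor, and the lid slid shut (edge within 1 mm of the end wall) at no more than about 14 N in any press reading, with the other goods untouched as far as I could tell; I viewed 12 pictures, over the limit of 10.

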